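# Pack and wedge a casting mould shut

### The arm

A 6-joint arm with a two-finger parallel gripper is mounted at the origin on the work surface. World frame = base frame: x ahead of the robot, y to its left, z up, the work surface at z = 0. Lengths are in m, angles in rad, forces in N, time in s.
With the tool pointing down it reaches from about 0.35 to 0.775 m from the base axis. Payload 5.5 kg.
Tool frame: the origin (TCP) lies midway between the tips of the shut fingers; the grasp point (between the pads) lies 19 mm behind it (env.hold_point_z is the distance from the TCP to the grasp point, in m); z points along the fingers, y is the line along which they close (so a half turn about z gives the same grasp; the last joint's range is limited). The gripper opens to 85 mm and grips with 20 to 120 N. Pads are 22 mm wide; open, the fingers measure 114 mm over their backs; the gripper's body (76 mm by 85 mm) begins 54 mm behind the grasp point. The pads swing forward as they close: fully open they stand 13 mm farther back than shut.
Start: joints at [-1.294, 0.313, 0.046, 1.304, 0, 1.431], TCP at [0.233, -0.526, 0.194] pointing down, gripper open.
Joint ranges: [-2.76, 2.76], [-0.86, 1.69], [-1.03, 1.26], [-2.2, 2.34], [-1.47, 1.5], [-3.14, 3.14]. Speed limits (rad/s): [2.57, 2.57, 3.14, 3.14, 3.14, 3.14].

### API

Orientations are given as a unit quaternion [w, x, y, z].
In Python, from workcell import env, read_camera gives the robot as it stands. The module is installed in compiled form; this text tells all that it offers.
- The arm moves only by the tool carry_out, never from a script. Its argument "moves" is a list of rows, each an object of numbers: "tx", "ty", "tz": the shift along the world's x, y, z in cm; "wx", "wy", "wz": the turn, a rotation vector about the world's x, y, z in rad; "claw": the closure, from -1 (fully open) to 1 (shut). A call has 1 to 8 rows; each row shifts and turns the commanded pose from where the row before left it; what a row does not reach is not made up. A row lasts 1/8 s, in which the tool goes at most 62.5 mm and 10.7 degrees, less where a joint would pass 70% of its speed; a pose out of reach is approached as far as the arm can. A call is refused whole if a number of a shift passes 6.25 or a number of a turn 0.188, either way. A call with a gripper value outside its range is refused whole. The fingers move at their own pace and stop on an object; "newtons" is the grip in N (left out, the last holds). Time passes only in rows, so rows that do not move let the fingers close. It gives the time, the measured TCP pose, the force, the opening and the grip force at its end, in the units of the state.
- env.get_state(): the state, without advancing time (a new reading comes with each control period).
- read_camera(name): name is "side" or "top" or "wrist"; returns a dict with "image" (420x560x3 uint8, blue, green, red), "z_map" (420x560 float32, m along the optical axis (not along the pixel's ray), 0 where there is no reading), "fx", "fy", "cx", "cy" (pixels), "k1" (the pictures are not rectified: a ray, as slopes to the right and down, at radius r is drawn at 1 + k1 r^2 times it, then the intrinsics apply), "camera_from_world" (4x4, takes a point from world to camera coordinates); the wrist camera has in their place "hand_eye" (4x4, takes a point from camera to tool coordinates, whose origin is the TCP and whose axes are the flange's). Camera axes: x right, y down, z forward; pixel columns grow to the right and rows downward; lengths in m; the calibration is good to about 2 mm. A picture is of the moment at which its call begins: read the wrist's pose just before it.
- env.hand_in(): hands the job in; it is judged then, once.
The state is a dict: "clock": time; "joint_pos": joint angles; "qvel": joint speeds; "tau": joint torques, N m; "tcp_pos": TCP position; "orientation": TCP orientation; "wrist_force": force on the tool from outside, world axes, zero at the start; "ft_torque": the same for the moment, N m; "finger_gap": finger opening in m; "grip_force": force on a finger pad.
Only numpy, scipy, OpenCV 4.12 (cv2) and the standard library are available. Lean on these libraries where they do the work, as an engineer would, in place of code of your own. Each camera call takes 0.05 s, during which the arm holds its last target. There are 200 camera calls.

### The job

The two halves of the plaster mould in the closing frame stand slightly apart. Pack the gap between the sliding half and the tail block: stand one or two of the upright wooden spacers from the rack in it, on the bed (as many as leave a space that the wedge can jam in), then push the wedge down tip first beside them until you feel it bind and the mould seam is shut against its springy seal. Finish still gripping the wedge, holding the pack tight for the strap: do not let go of it, and leave an unused spacer in the rack and the other things on the bench alone.

Things in the scene. Friction and masses are not known exactly. Their poses are not given: they have to be found in the camera images.
- frame: Closing frame, fixed: dark steel bed 170 (x) x 300 (y) x 12 mm thick with an end stop at -y and, against it, the fixed half of a white plaster octagonal ring mould (75 mm high, 150 across). Origin: centre of the bed's underside; z up, y along the frame towards the tail block. The seam lies across the frame at local y = -40 mm.
- mould_half: Sliding half of the plaster ring mould, 75 mm high, 0.9 kg; slides only along the frame's y (2 N friction; springy rubber seal in the seam, 8 N when shut). Origin on its seam face at bed level: at frame y = -40 mm when shut on a firm stop; starts 3 to 5 mm open (+y). Its flat outer facet, 62 mm wide, lies 75 mm to +y of this origin and faces the tail block.
- tail_block: Dark steel block 62 (x) x 30 (y) x 80 mm high fixed on the bed. Origin: bed level (12 mm above table), centre of its inner face, which looks to -y. Its place varies: gap from it to the sliding half's facet, seam shut, is 26 to 45 mm. Use two spacers plus wedge for a gap above 36 mm, one for a gap below 35 mm; between these, either.
- slot_floor (a point): Point on the bed (12 mm above the table) directly under the sliding half's outer facet when the seam is shut, midway across (frame x = 0, y = +35 mm). Axes as the frame's. The gap to be packed runs from here in +y to the tail block.
- rack: Wooden rack fixed on the table, 66 (x) x 220 (y) x 50 mm high, with four slots across it, its pocket floor 8 mm above the table; spacers stand at its local y = -85, -35 and +15 mm, the wedge in the last slot at about +68 mm. Origin: centre of the underside. The frame and the rack can be on either side of the bench.
- wedge: Plywood wedge, tip down in the rack, 50 wide (x), 120 mm tall, 90 g. Origin: tip level under head centre. +y face upright at local y = +14 mm; -y face slants: 4 mm thick at the tip, +0.3 per mm up to 28 mm at height 80; then a head 28 thick, 40 tall. Grip the head across its width; slant towards the sliding half. Shutting takes 15-25 N down. Jams 25 to 65 mm deep, tip off the bed.
- spacer0: One of three identical plain plywood spacers standing upright in the rack: 50 (x) x 12 thick (y) x 120 mm tall, about 50 g; origin: centre of its underside. Grip it across the 50 mm width near the top (in the packed gap the top 40 mm stand above the tail block).
- spacer1: One of three identical plain plywood spacers standing upright in the rack: 50 (x) x 12 thick (y) x 120 mm tall, about 50 g; origin: centre of its underside. Grip it across the 50 mm width near the top (in the packed gap the top 40 mm stand above the tail block).
- spacer2: One of three identical plain plywood spacers standing upright in the rack: 50 (x) x 12 thick (y) x 120 mm tall, about 50 g; origin: centre of its underside. Grip it across the 50 mm width near the top (in the packed gap the top 40 mm stand above the tail block).
- clay_pot: Bystander: clay bowl 96 mm wide, 75 high; origin under its centre.
- slip_jar: Bystander: glass jar 60 mm wide, 85 high, between frame and rack; origin under its centre.
- mallet: Bystander: wooden mallet lying down; origin under its middle.
- brush: Bystander: brush lying down; origin under its middle.
- rib_tool: Bystander: spatula lying down; origin under its middle.
- beaker: Bystander: white ceramic cup 72 mm wide, 90 high; origin under its centre.
- plaster_bat: Bystander: plaster slab 130 x 130 x 20 mm; origin under its centre.
Not all that is in view belongs to the job. What is shaped like the spacer2 but purple is not meant.

How it is judged:
On the way, in this order (a step that is already met when the one before it is completed fails the run):
1. a spacer stands in the gap on the bed, let go ((((x of spacer0 in the frame of slot_floor between -0.015 and 0.015 m and y of spacer0 in the frame of slot_floor between 0 and 0.045 m and z of spacer0 in the frame of slot_floor between -0.004 and 0.006 m and angle between spacer0's own z axis and vertical below 0.15 rad) and contact force between spacer0 and the fingers below 0.3 N) or ((x of spacer1 in the frame of slot_floor between -0.015 and 0.015 m and y of spacer1 in the frame of slot_floor between 0 and 0.045 m and z of spacer1 in the frame of slot_floor between -0.004 and 0.006 m and angle between spacer1's own z axis and vertical below 0.15 rad) and contact force between spacer1 and the fingers below 0.3 N) or ((x of spacer2 in the frame of slot_floor between -0.015 and 0.015 m and y of spacer2 in the frame of slot_floor between 0 and 0.045 m and z of spacer2 in the frame of slot_floor between -0.004 and 0.006 m and angle between spacer2's own z axis and vertical below 0.15 rad) and contact force between spacer2 and the fingers below 0.3 N))), for 0.2 s.
2. the wedge's tip is in the gap, at least 13 mm below the mould's top (z of wedge in the frame of slot_floor below 0.062 m and x of wedge in the frame of slot_floor between -0.015 and 0.015 m and y of wedge in the frame of slot_floor between -0.015 and 0.05 m), for 0.1 s.
At the end, for the whole second after the job is handed in: Seam shut (2 mm); over 3 N on tail block and sliding half; wedge upright (0.15 rad), tip 13 mm or more below the mould's top, clear of the bed, at rest, still gripped (over 2 N); one or more spacers upright on the bed in the gap, any other within 30 mm of its start in the rack (all of step 2 and z of wedge in the frame of slot_floor above 0.002 m and angle between wedge's own z axis and vertical below 0.15 rad and y of mould_half in the frame of frame below -0.038 m and (contact force between tail_block and spacer0 above 3 N or contact force between tail_block and spacer1 above 3 N or contact force between tail_block and spacer2 above 3 N or contact force between tail_block and wedge above 3 N) and (contact force between mould_half and spacer0 above 3 N or contact force between mould_half and spacer1 above 3 N or contact force between mould_half and spacer2 above 3 N or contact force between mould_half and wedge above 3 N) and contact force between wedge and the fingers above 2 N and linear speed of wedge below 0.01 m/s and ((x of spacer0 in the frame of slot_floor between -0.015 and 0.015 m and y of spacer0 in the frame of slot_floor between 0 and 0.045 m and z of spacer0 in the frame of slot_floor between -0.004 and 0.006 m and angle between spacer0's own z axis and vertical below 0.15 rad) or (x of spacer1 in the frame of slot_floor between -0.015 and 0.015 m and y of spacer1 in the frame of slot_floor between 0 and 0.045 m and z of spacer1 in the frame of slot_floor between -0.004 and 0.006 m and angle between spacer1's own z axis and vertical below 0.15 rad) or (x of spacer2 in the frame of slot_floor between -0.015 and 0.015 m and y of spacer2 in the frame of slot_floor between 0 and 0.045 m and z of spacer2 in the frame of slot_floor between -0.004 and 0.006 m and angle between spacer2's own z axis and vertical below 0.15 rad)) and ((x of spacer0 in the frame of slot_floor between -0.015 and 0.015 m and y of spacer0 in the frame of slot_floor between 0 and 0.045 m and z of spacer0 in the frame of slot_floor between -0.004 and 0.006 m and angle between spacer0's own z axis and vertical below 0.15 rad) or distance of spacer0 from where it was at the start of the episode below 0.03 m) and ((x of spacer1 in the frame of slot_floor between -0.015 and 0.015 m and y of spacer1 in the frame of slot_floor between 0 and 0.045 m and z of spacer1 in the frame of slot_floor between -0.004 and 0.006 m and angle between spacer1's own z axis and vertical below 0.15 rad) or distance of spacer1 from where it was at the start of the episode below 0.03 m) and ((x of spacer2 in the frame of slot_floor between -0.015 and 0.015 m and y of spacer2 in the frame of slot_floor between 0 and 0.045 m and z of spacer2 in the frame of slot_floor between -0.004 and 0.006 m and angle between spacer2's own z axis and vertical below 0.15 rad) or distance of spacer2 from where it was at the start of the episode below 0.03 m)); the arm keeps its last pose, push and grip.
It fails at once if a bystander is moved more than 30 mm (distance of any of clay_pot, slip_jar, mallet, brush, rib_tool, beaker, plaster_bat from where it was at the start of the episode above 0.03 m).
It also fails if it takes over 67 s, if anything falls off the work surface, if the arm or the gripper's body presses on something with over 40 N, if the wrist force passes 120 N, or if a joint passes its speed limit or range.

## Working session

There is one attempt and no reset: what is moved stays moved. The work goes in short steps, Python scripts to look and compute and a tool call to move; the robot and the scene stay as the last step left them, time stands still between calls to the robot, and variables do not carry over. Pictures are saved under pics/ and viewed, at most 10 in all, crops included, and the job is handed in when it is done.

Besides the shell and the picture viewer there is one more tool, called after "Request:" in YAML: its name, and indented under it one key for each argument. carry_out: Moves the arm, as the interface text tells. Its arguments: {"type":"object","properties":{"moves":{"type":"array","items":{"type":"object","properties":{"tx":{"type":"number"},"ty":{"type":"number"},"tz":{"type":"number"},"wx":{"type":"number"},"wy":{"type":"number"},"wz":{"type":"number"},"claw":{"type":"number"}}}},"newtons":{"type":"number"}},"required":["moves"]}

```bash
mkdir -p pics; cat > h.py <<'E'
import numpy as np, cv2
from scipy.spatial.transform import Rotation as R
from workcell import env, read_camera
def cam(name):
    s=env.get_state(); c=read_camera(name)
    if name=='wrist':
        T=np.eye(4);q=s['orientation'];T[:3,:3]=R.from_quat([q[1],q[2],q[3],q[0]]).as_matrix();T[:3,3]=s['tcp_pos']
        c['W']=T@np.array(c['hand_eye'])
    else: c['W']=np.linalg.inv(c['camera_from_world'])
    return c
def rays(c,uv):
    K=np.array([[c['fx'],0,c['cx']],[0,c['fy'],c['cy']],[0,0,1.]])
    p=cv2.undistortPoints(np.array(uv,float).reshape(-1,1,2),K,np.array([c['k1'],0,0,0,0.]))[:,0]
    return np.c_[p,np.ones(len(p))]
def onplane(c,uv,z):
    d=rays(c,uv)@c['W'][:3,:3].T;o=c['W'][:3,3]
    return o+d*((z-o[2])/d[:,2])[:,None]
def cloud(c):
    h,w=c['z_map'].shape;v,u=np.mgrid[:h,:w]
    r=rays(c,np.c_[u.ravel(),v.ravel()])*c['z_map'].reshape(-1,1)
    return (r@c['W'][:3,:3].T+c['W'][:3,3]).reshape(h,w,3)
E
python3 - <<'E'
from h import *
ims=[]
for n in('top','side'):
    c=cam(n);cv2.imwrite(f'pics/{n}0.png',c['image']);np.save(n+'.npy',c,allow_pickle=True)
    print(n,c['fx'],c['k1'],c['W'].round(3).tolist(),(c['z_map']>0).mean())
print(env.get_state())
E
```

```text
top 542.5347874255268 -0.2027639442911692 [[-0.088, -0.975, 0.204, 0.261], [-0.996, 0.086, -0.02, -0.005], [0.002, -0.205, -0.979, 1.495], [0.0, 0.0, 0.0, 1.0]] 0.9960374149659864
side 463.1301012559886 -0.08722686552876144 [[-0.948, -0.165, 0.271, 0.202], [-0.317, 0.481, -0.817, 0.999], [0.005, -0.861, -0.509, 0.676], [0.0, 0.0, 0.0, 1.0]] 0.9958843537414966
{'clock': 0.1, 'joint_pos': array([-1.29362076e+00,  3.13960445e-01,  4.51210648e-02,  1.30359836e+00,
       -1.04360061e-05,  1.43120477e+00]), 'qvel': array([-5.58115851e-05, -5.15043869e-04,  2.93073884e-03,  5.27062080e-04,
       -2.75468560e-04,  8.36790329e-04]), 'tau': array([ 2.00926181e-03, -4.81728137e+01,  2.99242312e+01,  1.28092279e-02,
       -1.28004895e-04,  8.40552801e-07]), 'tcp_pos': array([ 0.23261739, -0.52529728,  0.19298974]), 'orientation': array([-8.18407535e-04,  9.78366269e-01,  2.06878638e-01, -6.16192441e-05]), 'wrist_force': array([ 0.24001938, -0.08057892, -0.77496359]), 'ft_torque': array([-0.01007413, -0.00948969,  0.00396081]), 'grip_force': 0.0, 'finger_gap': 0.08565476902827411}
```

View pics/top0.png

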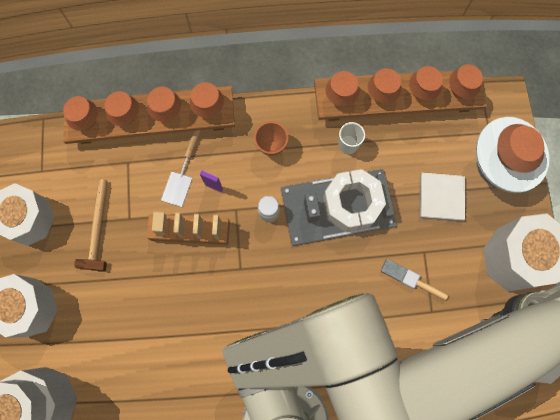

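View pics/side0.png

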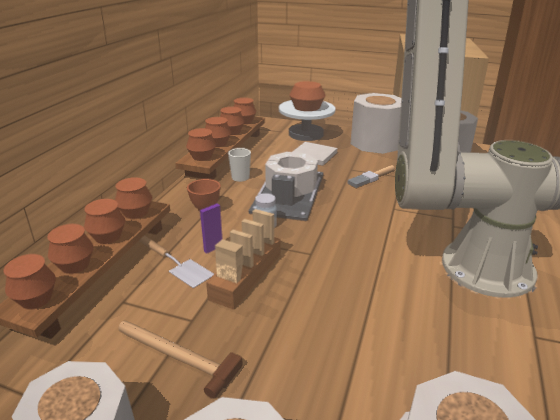

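The top picture shows the frame at about (338,207), with the tail block at (312,203) on its left. The rack is at (188,228), with the wedge at its left end (157,222) and spacers at (178,223), (196,222) and (215,226). The purple decoy is at (211,181) and the jar at (268,208).

```bash
python3 - <<'E'
from h import *
c=np.load('top.npy',allow_pickle=True).item()
P=cloud(c)
def blobs(x0,x1,y0,y1,z0,z1):
    m=((P[...,2]>z0)&(P[...,2]<z1)); m[:, :]&=False|m
    k=np.zeros(m.shape,np.uint8);k[y0:y1,x0:x1]=m[y0:y1,x0:x1]
    n,l,s,ce=cv2.connectedComponentsWithStats(k)
    for i in range(1,n):
        if s[i,4]<8: continue
        q=P[l==i]; r=cv2.minAreaRect((q[:,:2]*1000).astype(np.float32))
        print(s[i].tolist(),q.mean(0).round(4),np.round(r[0],1),np.round(r[1],1),round(r[2],1))
print('tops');blobs(140,235,195,250,.1,.16)
print('rack');blobs(140,235,195,250,.035,.06)
print('tail/mould');blobs(275,400,160,250,.075,.12)
print('bed');blobs(275,400,160,250,.006,.02)
print('jar etc');blobs(225,480,110,250,.06,.12)
print('table',np.median(P[260:280,150:230,2]))
E
```

```text
tops
[152, 212, 14, 21, 253] [0.5479 0.2791 0.125 ] [549.4 280.4] [29.8 48.9] 82.1
[174, 213, 7, 21, 124] [0.5419 0.2308 0.1236] [543.6 232.6] [13.5 49.4] 81.9
[193, 214, 7, 21, 125] [0.5343 0.1812 0.1238] [536.1 182.3] [13.8 49.2] 80.4
[212, 215, 7, 21, 120] [0.5276 0.1315 0.1246] [529.2 132.2] [13.2 49.1] 82.0
rack
[146, 215, 83, 28, 1185] [0.5338 0.2085 0.0502] [540.5 217.2] [223.1  65.3] 82.3
tail/mould
[325, 170, 61, 58, 1885] [ 0.5753 -0.2422  0.0874] [ 577.2 -243.3] [150.1 155.6] 4.6
[305, 194, 16, 25, 281] [ 0.5625 -0.1257  0.0923] [ 563.7 -126.3] [62.6 30.9] 5.9
[275, 199, 4, 15, 39] [ 0.5722 -0.0294  0.0853] [572.6 -30.9] [ 8.  36.3] 85.0
bed
[366, 168, 20, 10, 79] [ 0.6619 -0.3232  0.0131] [ 662.8 -325. ] [27.4 52.8] 9.1
[281, 178, 116, 68, 2590] [ 0.5528 -0.1443  0.0129] [ 573.2 -205.9] [177.3 303. ] 6.2
[340, 189, 28, 25, 532] [ 0.5833 -0.249   0.0131] [ 583.9 -248.7] [72.9 70.4] 5.5
jar etc
[225, 110, 9, 16, 67] [0.8482 0.0792 0.0623] [844.8  79.7] [22.9 46.6] 87.3
[318, 110, 65, 8, 221] [ 0.8304 -0.2528  0.0629] [ 828.2 -263.4] [184.7  21.5] 86.6
[386, 110, 10, 3, 16] [ 0.8256 -0.3812  0.0629] [ 826.4 -379.9] [ 7.7 27.9] 6.5
[254, 121, 35, 34, 327] [ 0.7759 -0.0334  0.0723] [770.3 -32.7] [95.  93.7] 29.4
[339, 122, 26, 28, 298] [ 0.7582 -0.2561  0.0812] [ 754.8 -255. ] [71.2 71.9] 41.6
[475, 135, 5, 33, 108] [ 0.6732 -0.5976  0.1103] [ 676.6 -597.7] [14.1 94.6] 79.1
[325, 170, 70, 58, 2252] [ 0.5755 -0.2518  0.0837] [ 578.  -254.4] [150.2 177.8] 5.1
[305, 194, 16, 26, 303] [ 0.5614 -0.1253  0.0905] [ 563.7 -126.3] [62.6 30.9] 5.9
[258, 197, 21, 22, 337] [ 0.5723 -0.0089  0.0835] [573.7  -9.2] [52.3 53.6] 53.6
table 0.0003564161819025191
```

Request:
carry_out:
  moves:
    - {"tz": 5, "claw": -1}
    - {"tx": 4.2, "ty": 4.2, "tz": 1, "wz": 0.157}
    - {"tx": 4.2, "ty": 4.2, "tz": 1, "wz": 0.157}
    - {"tx": 4.2, "ty": 4.2, "tz": 1, "wz": 0.157}
    - {"tx": 4.2, "ty": 4.2, "tz": 1, "wz": 0.157}
    - {"tx": 4.2, "ty": 4.2, "tz": 1, "wz": 0.157}
    - {"tx": 4.2, "ty": 4.2, "tz": 1, "wz": 0.157}
    - {"tx": 4.2, "ty": 4.2, "tz": 1, "wz": 0.157}

```text
invalid input at $.moves[0]: expected keys tx, ty, tz, wx, wy, wz, claw
```

Request:
carry_out:
  moves:
    - {"tx": 4, "ty": 5, "wz": 0.157}
    - {"ty": 4.5}
    - {}
    - {}

```text
invalid input at $.moves[0]: expected keys tx, ty, tz, wx, wy, wz, claw
```

```bash
python3 - <<'E'
from h import *
c=cam('wrist');cv2.imwrite('pics/w1.png',c['image']);np.save('w1.npy',c,allow_pickle=True)
s=env.get_state();print(s['clock'],s['tcp_pos'],s['orientation'],s['joint_pos'],env.hold_point_z)
print(np.array(c['hand_eye']).round(3).tolist(),c['W'].round(3).tolist())
E
```

```text
0.15 [ 0.23265234 -0.52533179  0.19309835] [-7.22823467e-04  9.78368709e-01  2.06867459e-01 -3.43511112e-05] [-1.29360279e+00  3.13837252e-01  4.52152533e-02  1.30362128e+00
  3.08733530e-05  1.43124559e+00] 0.0187
[[-0.0, -0.961, -0.275, 0.071], [1.0, -0.0, 0.0, 0.002], [-0.0, -0.275, 0.961, -0.18], [0.0, 0.0, 0.0, 1.0]] [[0.405, -0.879, -0.252, 0.298], [-0.914, -0.389, -0.11, -0.499], [-0.001, 0.275, -0.961, 0.373], [0.0, 0.0, 0.0, 1.0]]
```

View pics/w1.png

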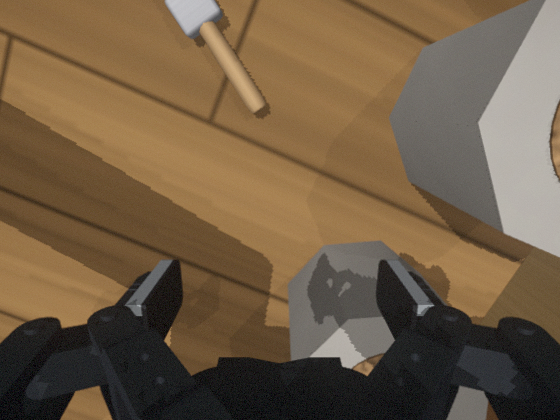

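The first wrist picture was taken at the start pose because the moves were refused for missing keys. It shows only the brush at (215,40) and two tubs, so I'm resending with every key.

Request:
carry_out:
  moves:
    - {"tx": 0, "ty": 0, "tz": 5, "wx": 0, "wy": 0, "wz": 0, "claw": -1}
    - {"tx": 4.2, "ty": 4.2, "tz": 1, "wx": 0, "wy": 0, "wz": 0.157, "claw": -1}
    - {"tx": 4.2, "ty": 4.2, "tz": 1, "wx": 0, "wy": 0, "wz": 0.157, "claw": -1}
    - {"tx": 4.2, "ty": 4.2, "tz": 1, "wx": 0, "wy": 0, "wz": 0.157, "claw": -1}
    - {"tx": 4.2, "ty": 4.2, "tz": 1, "wx": 0, "wy": 0, "wz": 0.157, "claw": -1}
    - {"tx": 4.2, "ty": 4.2, "tz": 1, "wx": 0, "wy": 0, "wz": 0.157, "claw": -1}
    - {"tx": 4.2, "ty": 4.2, "tz": 1, "wx": 0, "wy": 0, "wz": 0.157, "claw": -1}
    - {"tx": 4.2, "ty": 4.2, "tz": 0, "wx": 0, "wy": 0, "wz": 0.157, "claw": -1}

```text
clock: 1.15
tcp_pos: [0.5282, -0.2305, 0.3046]
orientation: [0.001, 0.725, 0.689, 0.0]
wrist_force: [-0.1, -1.2, -0.1]
finger_gap: 0.0853
grip_force: 0.0
```

Request:
carry_out:
  moves:
    - {"tx": 3.8, "ty": 4.2, "tz": 0, "wx": 0, "wy": 0, "wz": 0.157, "claw": -1}
    - {"tx": 0, "ty": 0, "tz": 0, "wx": 0, "wy": 0, "wz": 0, "claw": -1}
    - {"tx": 0, "ty": 0, "tz": 0, "wx": 0, "wy": 0, "wz": 0, "claw": -1}

```text
clock: 1.52
tcp_pos: [0.5645, -0.1897, 0.3033]
orientation: [-0.0, 0.67, 0.742, -0.0]
wrist_force: [-0.6, -0.4, 0.5]
finger_gap: 0.0857
grip_force: 0.0
```

```bash
python3 - <<'E'
from h import *
c=cam('wrist');cv2.imwrite('pics/w2.png',c['image']);np.save('w2.npy',c,allow_pickle=True)
s=env.get_state();print(s['clock'],s['tcp_pos'],s['orientation'],s['joint_pos'])
E
```

```text
1.575 [ 0.56419825 -0.19036766  0.30359098] [-2.40311117e-04  6.70632325e-01  7.41789842e-01 -2.39282101e-04] [-4.59988507e-01  3.58509224e-01  3.76741872e-01  1.58962151e+00
 -3.30027818e-04  1.01013348e+00]
```

View pics/w2.png

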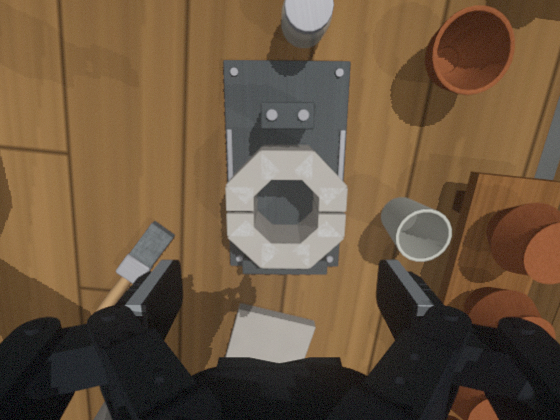

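The wrist view shows the tail block at columns 260–315, rows 102–128. The gap is at rows 128–147, the mould is centred near (286,212) with its seam at row 212, and the jar is at (307,15). Next I measure the gap in this view.

```bash
python3 - <<'E'
from h import *
for n in('w2','top'):
    c=np.load(n+'.npy',allow_pickle=True).item();P=cloud(c)
    xy=(np.abs(P[...,0]-.57)<.12)&(P[...,1]<-.05)&(P[...,1]>-.36)
    bed=P[xy&(np.abs(P[...,2]-.012)<.004)]
    r=cv2.minAreaRect((bed[:,:2]*1000).astype(np.float32))
    a=r[2] if r[2]<45 else r[2]-90
    t=np.radians(a);print(n,'bed',np.round(r,2) if 0 else r)
    U=np.array([np.cos(t),np.sin(t)]);V=np.array([-np.sin(t),np.cos(t)])
    for nm,z0,z1,y0,y1 in(('tail',.085,.1,-.17,-.08),('mould',.080,.095,-.33,-.15)):
        m=xy&(P[...,2]>z0)&(P[...,2]<z1)&(P[...,1]>y0)&(P[...,1]<y1)
        k,l,s,_=cv2.connectedComponentsWithStats(m.astype(np.uint8));i=1+np.argmax(s[1:,4])
        q=P[l==i]; x=q[:,:2]@U;y=q[:,:2]@V
        rr=cv2.minAreaRect((q[:,:2]*1000).astype(np.float32))
        print(nm,'z',np.median(q[:,2]).round(4),'x',np.percentile(x,[.5,99.5]).round(4),'y',np.percentile(y,[.5,99.5]).round(4),'|',y.min().round(4),y.max().round(4),rr)
    print('U,V',U,V,'tableZ',np.median(P[...,2][P[...,2]<.006]))
E
```

```text
w2 bed ((576.4691162109375, -203.4765625), (169.5458221435547, 299.6192932128906), 5.4557342529296875)
tail z 0.0921 x [0.5241 0.5842] y [-0.1924 -0.1632] | -0.1933 -0.1631 ((568.86669921875, -124.38887786865234), (60.72951889038086, 30.18875503540039), 4.792499542236328)
mould z 0.0871 x [0.4809 0.6276] y [-0.3724 -0.2191] | -0.3738 -0.2186 ((579.824462890625, -242.19149780273438), (148.9068603515625, 155.14634704589844), 5.37031364440918)
U,V [0.99546995 0.0950767 ] [-0.0950767   0.99546995] tableZ -0.00016844800638998736
top bed ((569.5133666992188, -205.2579345703125), (309.4010925292969, 236.99986267089844), 89.9606704711914)
tail z 0.093 x [0.5326 0.5948] y [-0.1417 -0.109 ] | -0.1427 -0.1084 ((563.5559692382812, -126.04203033447266), (62.97551345825195, 30.275362014770508), 4.755282878875732)
mould z 0.0877 x [0.5025 0.6511] y [-0.3193 -0.1662] | -0.3217 -0.1634 ((577.1676635742188, -243.27178955078125), (150.11813354492188, 155.59149169921875), 4.614538669586182)
U,V [ 9.99999764e-01 -6.86429717e-04] [6.86429717e-04 9.99999764e-01] tableZ -0.0017368025416656385
```

The seam is about 4–5 mm open, so the shut gap is about 30 mm and one spacer is enough. Next is a closer look at the rack.

Request:
carry_out:
  moves:
    - {"tx": -0.6, "ty": 5.3, "tz": 0, "wx": 0, "wy": 0, "wz": -0.08, "claw": -1}
    - {"tx": -0.6, "ty": 5.3, "tz": 0, "wx": 0, "wy": 0, "wz": -0.08, "claw": -1}
    - {"tx": -0.6, "ty": 5.3, "tz": 0, "wx": 0, "wy": 0, "wz": -0.08, "claw": -1}
    - {"tx": -0.6, "ty": 5.3, "tz": 0, "wx": 0, "wy": 0, "wz": 0, "claw": -1}
    - {"tx": -0.6, "ty": 5.3, "tz": 0, "wx": 0, "wy": 0, "wz": 0, "claw": -1}
    - {"tx": -0.5, "ty": 5.5, "tz": 0, "wx": 0, "wy": 0, "wz": 0, "claw": -1}
    - {"tx": 0, "ty": 0, "tz": 0, "wx": 0, "wy": 0, "wz": 0, "claw": -1}
    - {"tx": 0, "ty": 0, "tz": 0, "wx": 0, "wy": 0, "wz": 0, "claw": -1}

```text
clock: 2.58
tcp_pos: [0.5298, 0.1288, 0.304]
orientation: [0.0, 0.755, 0.656, -0.0]
wrist_force: [-0.2, 0.5, 1.0]
finger_gap: 0.0853
grip_force: 0.0
```

```bash
cat > rk.py <<'E'
from h import *
c=cam('wrist');np.save('w3.npy',c,allow_pickle=True);s=env.get_state()
print(s['clock'],s['tcp_pos'],s['orientation'],np.degrees(s['joint_pos']).round())
for n in('w3','top'):
    c=np.load(n+'.npy',allow_pickle=True).item();P=cloud(c)
    m=(P[...,2]>.105)&(P[...,2]<.16)&(abs(P[...,0]-.54)<.06)&(P[...,1]>.08)&(P[...,1]<.33)
    k,l,st,_=cv2.connectedComponentsWithStats(m.astype(np.uint8))
    for i in range(1,k):
        if st[i,4]<30: continue
        q=P[l==i];zt=np.percentile(q[:,2],80);q=q[q[:,2]>zt-.004]
        print(n,st[i].tolist(),'ztop',zt.round(4),cv2.minAreaRect((q[:,:2]*1000).astype(np.float32)))
E
python3 rk.py
```

```text
2.625 [0.52989951 0.12846666 0.3039442 ] [ 2.51526848e-04  7.55001111e-01  6.55723462e-01 -3.86451045e-05] [  5.  14.  13.  89.  -0. 103.]
w3 [254, 4, 51, 36, 1806] ztop 0.1283 ((553.2911987304688, 282.1949768066406), (27.92978858947754, 49.29806900024414), 82.11311340332031)
w3 [255, 68, 49, 15, 726] ztop 0.1285 ((546.3469848632812, 233.02877807617188), (11.661361694335938, 48.71894073486328), 82.10308837890625)
w3 [256, 119, 47, 13, 608] ztop 0.1286 ((539.247314453125, 182.72509765625), (11.433098793029785, 48.56816482543945), 82.0130844116211)
w3 [256, 164, 46, 14, 630] ztop 0.1286 ((531.875, 133.88238525390625), (11.690873146057129, 49.32595443725586), 82.0294418334961)
top [152, 212, 14, 21, 244] ztop 0.1297 ((549.7885131835938, 280.380126953125), (29.731992721557617, 48.118431091308594), 82.13108825683594)
top [174, 213, 7, 20, 117] ztop 0.1297 ((542.1954345703125, 232.5250701904297), (12.486352920532227, 45.45589828491211), 81.10912322998047)
top [193, 214, 7, 20, 117] ztop 0.1303 ((535.7112426757812, 182.0843048095703), (11.666282653808594, 47.67216110229492), 82.62353515625)
top [212, 215, 7, 20, 115] ztop 0.1298 ((529.1414184570312, 132.0894012451172), (12.333370208740234, 47.741817474365234), 81.38787841796875)
```

Request:
carry_out:
  moves:
    - {"tx": 0.1, "ty": 0.5, "tz": -5, "wx": 0, "wy": 0, "wz": 0, "claw": -1}
    - {"tx": 0, "ty": 0, "tz": -6, "wx": 0, "wy": 0, "wz": 0, "claw": -1}
    - {"tx": 0, "ty": 0, "tz": -6, "wx": 0, "wy": 0, "wz": 0, "claw": -1}
    - {"tx": 0, "ty": 0, "tz": -4.6, "wx": 0, "wy": 0, "wz": 0, "claw": -1}
    - {"tx": 0, "ty": 0, "tz": 0, "wx": 0, "wy": 0, "wz": 0, "claw": -1}
    - {"tx": 0, "ty": 0, "tz": 0, "wx": 0, "wy": 0, "wz": 0, "claw": 1}
    - {"tx": 0, "ty": 0, "tz": 0, "wx": 0, "wy": 0, "wz": 0, "claw": 1}
    - {"tx": 0, "ty": 0, "tz": 0, "wx": 0, "wy": 0, "wz": 0, "claw": 1}
  newtons: 40

```text
clock: 3.62
tcp_pos: [0.5322, 0.1352, 0.0898]
orientation: [0.001, 0.754, 0.657, 0.001]
wrist_force: [-7.6, 0.8, 22.9]
finger_gap: 0.0322
grip_force: 12.8
```

Request:
carry_out:
  moves:
    - {"tx": 0, "ty": 0, "tz": 0, "wx": 0, "wy": 0, "wz": 0, "claw": 1}
    - {"tx": 0, "ty": 0, "tz": 0, "wx": 0, "wy": 0, "wz": 0, "claw": 1}
    - {"tx": 0, "ty": 0, "tz": 0, "wx": 0, "wy": 0, "wz": 0, "claw": 1}

```text
clock: 4.0
tcp_pos: [0.5277, 0.1371, 0.0937]
orientation: [-0.002, 0.754, 0.657, 0.001]
wrist_force: [-20.3, 2.7, 39.5]
finger_gap: -0.0
grip_force: 18.3
```

```bash
python3 - <<'E'
from h import *
c=cam('side');np.save('s1.npy',c,allow_pickle=True);w=cam('wrist')
a=cv2.resize(c['image'][190:320,170:320],None,fx=2.8,fy=2.8);b=cv2.resize(w['image'],(485,364))
cv2.imwrite('pics/s1.png',np.hstack([a[:364,:],b])[:, :905])
i=np.hstack([a[:364],b]);cv2.imwrite('pics/s1.png',cv2.resize(i,(800,int(364*800/i.shape[1]))))
print(env.get_state())
E
```

```text
{'clock': 4.1, 'joint_pos': array([ 0.10492765,  0.30682785, -0.21405701,  1.05060567,  0.00326813,
        1.81160817]), 'qvel': array([-6.70744479e-05, -7.64215900e-04, -5.95008226e-04, -7.47384394e-04,
       -7.25177240e-04,  1.98004307e-03]), 'tau': array([-4.40372184e+00, -2.68541425e+01,  2.53086287e+01, -9.18333381e+00,
       -1.57887988e+00, -1.55406928e-02]), 'tcp_pos': array([0.52767527, 0.13712399, 0.09372562]), 'orientation': array([-1.53654812e-03,  7.53480048e-01,  6.57468651e-01,  6.55485020e-04]), 'wrist_force': array([-21.5434131 ,   3.32320217,  39.78439899]), 'ft_torque': array([ 0.70389358,  4.57033642, -0.06506475]), 'grip_force': 18.286924306621586, 'finger_gap': 0.00011742023935908415}
```

View pics/s1.png

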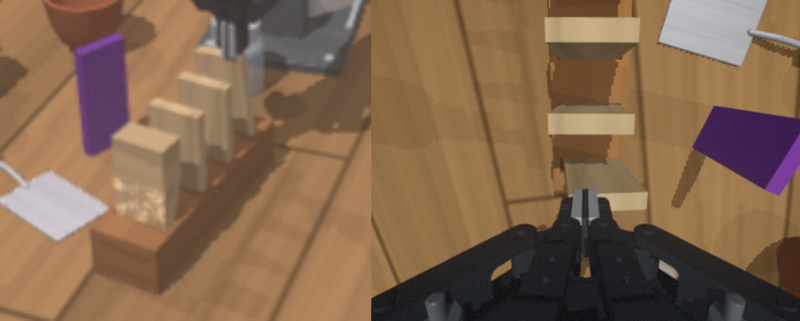

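The left side crop shows the gripper shut at the nearest spacer, which stands at about (225,70). The right wrist crop shows the shut fingertips at (585,195) beside that spacer at (605,180), so the grasp slipped. I need the actual offset.

```bash
python3 - <<'E'
from h import *
w=cam('wrist');P=cloud(w);np.save('w4.npy',w,allow_pickle=True)
u0=lambda u:int((u-371)/.884*560/485); v0=lambda v:int(v/.884*560/485)
for (u,v) in((578,178),(605,165),(605,180),(640,200),(625,200),(585,192),(585,210),(600,120),(600,110),(590,32),(590,22)):
    print((u,v),(u0(u),v0(v)),P[v0(v),u0(u)].round(4))
d=w['image'];hsv=cv2.cvtColor(d,cv2.COLOR_BGR2HSV);print(hsv[v0(180),u0(605)],hsv[v0(120),u0(600)])
m=(P[...,2]>.11)&(P[...,2]<.135)&(P[...,1]>.1)&(hsv[...,1]>50)
k,l,st,_=cv2.connectedComponentsWithStats(m.astype(np.uint8))
for i in range(1,k):
    if st[i,4]>60:
        q=P[l==i];print(st[i].tolist(),q.mean(0).round(4),cv2.minAreaRect((q[:,:2]*1000).astype(np.float32)))
E
```

```text
(578, 178) (270, 232) [0.5247 0.141  0.0987]
(605, 165) (305, 215) [0.5467 0.1379 0.0664]
(605, 180) (305, 235) [0.5439 0.1387 0.1042]
(640, 200) (351, 261) [0.5637 0.1316 0.128 ]
(625, 200) (331, 261) [0.554  0.1331 0.1285]
(585, 192) (279, 250) [0.5306 0.1468 0.1392]
(585, 210) (279, 274) [0.5305 0.1464 0.1609]
(600, 120) (299, 156) [0.5448 0.1851 0.127 ]
(600, 110) (299, 143) [0.5469 0.188  0.0982]
(590, 32) (286, 41) [0.5452 0.2323 0.1268]
(590, 22) (286, 28) [0.5458 0.2369 0.1277]
[ 18  93 135] [ 19  79 196]
[227, 23, 124, 39, 4694] [0.5461 0.2319 0.1266] ((546.1771240234375, 232.79150390625), (12.39682674407959, 49.975704193115234), 81.94058227539062)
[231, 145, 113, 32, 3400] [0.5392 0.184  0.1269] ((539.234619140625, 183.19773864746094), (12.240165710449219, 49.805118560791016), 82.00836944580078)
[501, 154, 59, 102, 2920] [0.6601 0.1402 0.1175] ((664.7755737304688, 142.3084259033203), (49.88014221191406, 14.413949966430664), 60.32046127319336)
[256, 238, 105, 38, 2394] [0.5492 0.1355 0.1236] ((542.4830322265625, 133.32281494140625), (12.942895889282227, 51.816810607910156), 81.39413452148438)
```

```bash
python3 - <<'E'
from h import *
w=np.load('w4.npy',allow_pickle=True).item();P=cloud(w)
for v in range(222,275,4): print(v,w['image'][v,279],w['z_map'][v,279].round(4),P[v,279].round(4), P[v,300].round(4),P[v,320].round(4))
for n in('w3','w4'):
    c=np.load(n+'.npy',allow_pickle=True).item();h,wd=c['z_map'].shape;v,u=np.mgrid[:h,:wd]
    r=rays(c,np.c_[u.ravel(),v.ravel()])*c['z_map'].reshape(-1,1);H=np.array(c['hand_eye']);T=(r@H[:3,:3].T+H[:3,3])
    g=T[(abs(T[:,0])<.03)&(abs(T[:,1])<.07)&(c['image'].reshape(-1,3).std(1)<12)&(T[:,2]<.03)]
    print(n,len(g),'max tool z',np.sort(g[:,2])[-30:][::10],g[np.argsort(g[:,2])[-20]])
E
```

```text
222 [ 77 105 126] 0.2021 [0.5298 0.1407 0.0823] [0.5426 0.1384 0.0805] [0.5546 0.1377 0.0833]
226 [ 74 105 124] 0.1945 [0.5298 0.1409 0.0901] [0.5421 0.1393 0.0904] [0.5539 0.1371 0.0887]
230 [ 74 101 119] 0.1884 [0.5298 0.1407 0.0965] [0.5417 0.1389 0.0959] [0.553  0.1373 0.0959]
234 [ 83 112 128] 0.1819 [0.5298 0.1408 0.1032] [0.5412 0.1398 0.1046] [0.5523 0.1373 0.102 ]
238 [ 84 109 128] 0.1762 [0.5298 0.1408 0.1091] [0.5409 0.139  0.1085] [0.5516 0.1373 0.108 ]
242 [ 78 108 127] 0.1694 [0.5298 0.1413 0.1161] [0.5406 0.1389 0.1138] [0.5507 0.1385 0.1163]
246 [ 76  96 115] 0.1655 [0.5298 0.1408 0.1203] [0.5402 0.1394 0.1202] [0.5502 0.1379 0.1199]
250 [42 51 59] 0.1456 [0.5306 0.1468 0.1392] [0.5399 0.1393 0.1249] [0.5496 0.1379 0.1247]
254 [45 52 57] 0.1432 [0.5305 0.1461 0.1419] [0.5396 0.1397 0.1304] [0.5491 0.1381 0.1298]
258 [40 48 58] 0.1389 [0.5305 0.1463 0.1463] [0.5393 0.1413 0.1383] [0.5489 0.1357 0.129 ]
262 [47 52 60] 0.135 [0.5305 0.1464 0.1504] [0.5391 0.1411 0.1418] [0.5487 0.1332 0.1281]
266 [42 48 55] 0.132 [0.5305 0.1461 0.1536] [0.5389 0.1412 0.146 ] [0.5485 0.131  0.1281]
270 [42 48 59] 0.1273 [0.5306 0.1467 0.1583] [0.5386 0.1414 0.1499] [0.5483 0.1291 0.1285]
274 [45 52 58] 0.1249 [0.5305 0.1464 0.1609] [0.5384 0.1417 0.154 ] [0.5481 0.1271 0.1288]
w3 48575 max tool z [-0.05257763 -0.05231817 -0.051854  ] [ 0.00577118 -0.04110152 -0.05231817]
w4 53272 max tool z [-0.03552224 -0.02897064 -0.02837764] [ 0.00454728 -0.00191832 -0.02897064]
```

The fingertips actually sit about 36 mm behind the reported TCP when shut and about 52 mm when open. They closed on top of the spacer instead of around it. I'll lift, reopen and re-measure.

Request:
carry_out:
  moves:
    - {"tx": 0, "ty": 0, "tz": 3, "wx": 0, "wy": 0, "wz": 0, "claw": 1}
    - {"tx": 0, "ty": 0, "tz": 5, "wx": 0, "wy": 0, "wz": 0, "claw": -1}
    - {"tx": 0, "ty": -5, "tz": 3, "wx": 0, "wy": 0, "wz": 0, "claw": -1}
    - {"tx": 0, "ty": 0, "tz": 3, "wx": 0, "wy": 0, "wz": 0, "claw": -1}
    - {"tx": 0, "ty": 0, "tz": 0, "wx": 0, "wy": 0, "wz": 0, "claw": -1}
    - {"tx": 0, "ty": 0, "tz": 0, "wx": 0, "wy": 0, "wz": 0, "claw": -1}

```text
clock: 4.9
tcp_pos: [0.5307, 0.0854, 0.2277]
orientation: [0.0, 0.754, 0.657, 0.0]
wrist_force: [0.2, -0.1, -0.9]
finger_gap: 0.0855
grip_force: 0.0
```

```bash
python3 rk.py; python3 - <<'E'
from h import *
c=np.load('w3.npy',allow_pickle=True).item();cv2.imwrite('pics/w3.png',c['image'])
E
```

```text
4.95 [0.53027368 0.08550568 0.22707606] [-3.13447123e-04  7.53979318e-01  6.56897977e-01 -3.71440235e-04] [ 1. 13.  1. 78. -0. 98.]
w3 [238, 0, 66, 21, 1330] ztop 0.1283 ((546.0053100585938, 230.81683349609375), (9.002796173095703, 49.61399841308594), 81.75833129882812)
w3 [240, 66, 62, 19, 1108] ztop 0.1284 ((539.0865478515625, 183.09974670410156), (11.946983337402344, 48.75733184814453), 82.134033203125)
w3 [240, 129, 60, 17, 947] ztop 0.1286 ((531.0375366210938, 133.50836181640625), (11.708109855651855, 49.24574661254883), 82.04359436035156)
top [152, 212, 14, 21, 244] ztop 0.1297 ((549.7885131835938, 280.380126953125), (29.731992721557617, 48.118431091308594), 82.13108825683594)
top [174, 213, 7, 20, 117] ztop 0.1297 ((542.1954345703125, 232.5250701904297), (12.486352920532227, 45.45589828491211), 81.10912322998047)
top [193, 214, 7, 20, 117] ztop 0.1303 ((535.7112426757812, 182.0843048095703), (11.666282653808594, 47.67216110229492), 82.62353515625)
top [212, 215, 7, 20, 115] ztop 0.1298 ((529.1414184570312, 132.0894012451172), (12.333370208740234, 47.741817474365234), 81.38787841796875)
```

View pics/w3.png

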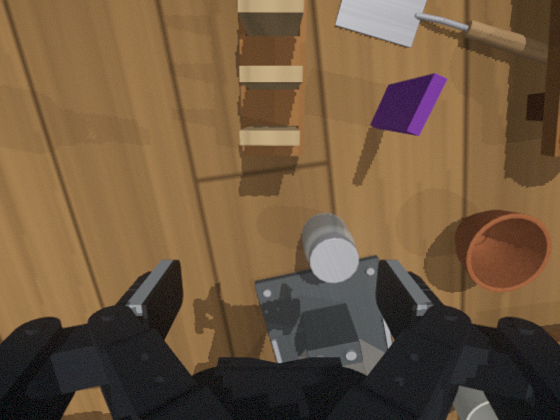

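The spacer is still upright at (270,138). The jar at (330,250) and the purple decoy at (410,105) are untouched. Now I re-grasp lower.

Request:
carry_out:
  moves:
    - {"tx": 0.1, "ty": 4.8, "tz": 0, "wx": 0, "wy": 0, "wz": 0, "claw": -1}
    - {"tx": 0, "ty": 0, "tz": -6, "wx": 0, "wy": 0, "wz": 0, "claw": -1}
    - {"tx": 0, "ty": 0, "tz": -6, "wx": 0, "wy": 0, "wz": 0, "claw": -1}
    - {"tx": 0, "ty": 0, "tz": -5.2, "wx": 0, "wy": 0, "wz": 0, "claw": -1}
    - {"tx": 0, "ty": 0, "tz": 0, "wx": 0, "wy": 0, "wz": 0, "claw": 0}
    - {"tx": 0, "ty": 0, "tz": 0, "wx": 0, "wy": 0, "wz": 0, "claw": 1}
    - {"tx": 0, "ty": 0, "tz": 0, "wx": 0, "wy": 0, "wz": 0, "claw": 1}
    - {"tx": 0, "ty": 0, "tz": 0, "wx": 0, "wy": 0, "wz": 0, "claw": 1}
  newtons: 40

```text
clock: 5.95
tcp_pos: [0.5333, 0.1333, 0.0578]
orientation: [0.001, 0.754, 0.657, 0.001]
wrist_force: [0.5, -0.2, 0.3]
finger_gap: 0.0493
grip_force: 45.4
```

Request:
carry_out:
  moves:
    - {"tx": 0, "ty": 0, "tz": 3, "wx": 0, "wy": 0, "wz": 0, "claw": 1}
    - {"tx": 0, "ty": 0, "tz": 5.5, "wx": 0, "wy": 0, "wz": 0, "claw": 1}
    - {"tx": 0, "ty": 0, "tz": 5.7, "wx": 0, "wy": 0, "wz": 0, "claw": 1}
    - {"tx": 0.7, "ty": -3, "tz": 0, "wx": 0, "wy": 0, "wz": 0.038, "claw": 1}
    - {"tx": 0.7, "ty": -5, "tz": 0, "wx": 0, "wy": 0, "wz": 0.038, "claw": 1}
    - {"tx": 0.7, "ty": -5, "tz": 0, "wx": 0, "wy": 0, "wz": 0.038, "claw": 1}
    - {"tx": 0.7, "ty": -5, "tz": 0, "wx": 0, "wy": 0, "wz": 0.038, "claw": 1}
    - {"tx": 0.7, "ty": -5, "tz": 0, "wx": 0, "wy": 0, "wz": 0.038, "claw": 1}

```text
clock: 6.95
tcp_pos: [0.5673, -0.0986, 0.1991]
orientation: [0.001, 0.688, 0.726, 0.001]
wrist_force: [0.4, 0.1, 0.7]
finger_gap: 0.0495
grip_force: 43.4
```

Request:
carry_out:
  moves:
    - {"tx": 0.4, "ty": -5, "tz": 0, "wx": 0, "wy": 0, "wz": 0.038, "claw": 1}
    - {"tx": 0, "ty": -4, "tz": 0, "wx": 0, "wy": 0, "wz": 0, "claw": 1}
    - {"tx": 0, "ty": 0, "tz": 0, "wx": 0, "wy": 0, "wz": 0, "claw": 1}
    - {"tx": 0, "ty": 0, "tz": 0, "wx": 0, "wy": 0, "wz": 0, "claw": 1}

```text
clock: 7.45
tcp_pos: [0.5707, -0.1867, 0.1984]
orientation: [0.0, 0.675, 0.738, 0.0]
wrist_force: [0.1, -0.1, 0.3]
finger_gap: 0.049
grip_force: 43.4
```

```bash
cat > gap.py <<'E'
from h import *
c=cam('wrist');cv2.imwrite('pics/w5.png',c['image']);np.save('w5.npy',c,allow_pickle=True);s=env.get_state()
print(s['clock'],s['tcp_pos'],s['orientation'],s['finger_gap'])
P=cloud(c)
for nm,z0,z1,y0,y1 in(('tail',.088,.096,-.16,-.09),('mould',.083,.091,-.30,-.15)):
    m=(P[...,2]>z0)&(P[...,2]<z1)&(P[...,1]>y0)&(P[...,1]<y1)&(abs(P[...,0]-.57)<.1)
    k,l,st,_=cv2.connectedComponentsWithStats(m.astype(np.uint8));i=1+np.argmax(st[1:,4])
    q=P[l==i];r=cv2.minAreaRect((q[:,:2]*1000).astype(np.float32))
    t=np.radians(5.2);U=np.array([np.cos(t),np.sin(t)]);V=np.array([-np.sin(t),np.cos(t)])
    x=q[:,:2]@U;y=q[:,:2]@V
    print(nm,st[i].tolist(),'z',np.median(q[:,2]).round(4),'x',np.percentile(x,[.3,99.7]).round(4),'y',np.percentile(y,[.3,99.7]).round(4),r)
E
python3 gap.py
```

```text
7.5 [ 0.57080767 -0.18611455  0.19839441] [2.21860120e-04 6.74380403e-01 7.38384020e-01 2.47682200e-04] 0.04931966849908902
tail [245, 101, 73, 37, 2434] z 0.092 x [0.5245 0.5853] y [-0.19   -0.1613] ((568.5748291015625, -124.63735961914062), (61.1287956237793, 29.58406639099121), 6.023488521575928)
mould [202, 166, 160, 80, 6867] z 0.087 x [0.4814 0.6292] y [-0.2909 -0.2162] ((576.0029296875, -202.28785705566406), (149.5503387451172, 75.2418212890625), 5.603475093841553)
```

View pics/w5.png

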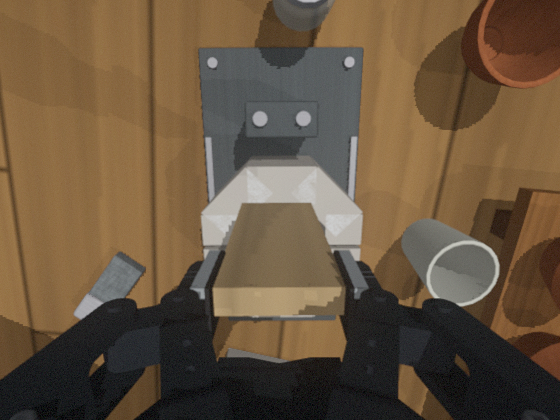

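The held spacer hangs straight, its front face spanning about (220–340, 205–310). The tail block is at (282,118), the mould edge is at row 160, and the gap between them is clear.

```bash
python3 - <<'E'
from h import *
c=np.load('w5.npy',allow_pickle=True).item();P=cloud(c);h=cv2.cvtColor(c['image'],cv2.COLOR_BGR2HSV)
m=np.zeros(P.shape[:2],bool);m[200:312,215:345]=1
m&=(P[...,2]>.125)
t=np.radians(5.6);U=np.array([np.cos(t),np.sin(t)]);V=np.array([-np.sin(t),np.cos(t)])
print('tail',np.array([.5686,-.1246])@U,np.array([.5686,-.1246])@V,'mould c',np.array([.5760,-.2023])@U,np.array([.5760,-.2023])@V)
print('tcp',np.array([.5708,-.1861])@U,np.array([.5708,-.1861])@V)
for z in np.arange(.145,.28,.012):
    q=P[m&(abs(P[...,2]-z)<.006)]
    if len(q)>20: print(z.round(3),len(q),'U',np.percentile(q[:,:2]@U,[1,99]).round(4),'Vmax/med',np.percentile(q[:,:2]@V,[50,95]).round(4))
print('zmin',P[m][:,2].min())
E
```

```text
tail 0.5537274703196792 -0.17949097084078855 mould c 0.5535099617682588 -0.25754225327759456
tcp 0.5499156222644515 -0.2409121383191413
0.145 51 U [0.5261 0.5732] Vmax/med [-0.2361 -0.2358]
0.157 318 U [0.5252 0.5734] Vmax/med [-0.236  -0.2356]
0.169 374 U [0.5253 0.5734] Vmax/med [-0.2359 -0.2355]
0.181 457 U [0.5255 0.5738] Vmax/med [-0.2359 -0.2355]
0.193 541 U [0.5256 0.5741] Vmax/med [-0.2358 -0.2354]
0.205 634 U [0.526  0.5744] Vmax/med [-0.2358 -0.2354]
0.217 793 U [0.5261 0.5747] Vmax/med [-0.2357 -0.2353]
0.229 975 U [0.5262 0.5748] Vmax/med [-0.2357 -0.2352]
0.241 1307 U [0.524  0.5787] Vmax/med [-0.2356 -0.2324]
0.253 1748 U [0.5248 0.5778] Vmax/med [-0.2356 -0.2322]
0.265 4868 U [0.5268 0.5755] Vmax/med [-0.2377 -0.2349]
zmin 0.14952345265494305
```

Request:
carry_out:
  moves:
    - {"tx": 0, "ty": 3.8, "tz": 0, "wx": 0, "wy": 0, "wz": 0.007, "claw": 1}
    - {"tx": 0, "ty": 0, "tz": -3, "wx": 0, "wy": 0, "wz": 0, "claw": 1}
    - {"tx": 0, "ty": 0, "tz": -3, "wx": 0, "wy": 0, "wz": 0, "claw": 1}
    - {"tx": 0, "ty": 0, "tz": -3, "wx": 0, "wy": 0, "wz": 0, "claw": 1}
    - {"tx": 0, "ty": 0, "tz": -2.5, "wx": 0, "wy": 0, "wz": 0, "claw": 1}
    - {"tx": 0, "ty": 0, "tz": -1.5, "wx": 0, "wy": 0, "wz": 0, "claw": 1}
    - {"tx": 0, "ty": 0, "tz": 0, "wx": 0, "wy": 0, "wz": 0, "claw": 1}

```text
clock: 8.38
tcp_pos: [0.5701, -0.1477, 0.0672]
orientation: [-0.001, 0.672, 0.741, -0.0]
wrist_force: [-0.7, 0.4, -0.5]
finger_gap: 0.0496
grip_force: 43.4
```

Request:
carry_out:
  moves:
    - {"tx": 0, "ty": 0, "tz": -0.5, "wx": 0, "wy": 0, "wz": 0, "claw": 1}
    - {"tx": 0, "ty": 0, "tz": 0, "wx": 0, "wy": 0, "wz": 0, "claw": 1}

```text
clock: 8.62
tcp_pos: [0.5713, -0.1489, 0.0635]
orientation: [0.001, 0.672, 0.741, 0.0]
wrist_force: [-0.1, 0.5, -0.7]
finger_gap: 0.0492
grip_force: 43.4
```

Request:
carry_out:
  moves:
    - {"tx": 0, "ty": 0, "tz": -0.2, "wx": 0, "wy": 0, "wz": 0, "claw": 1}
    - {"tx": 0, "ty": 0, "tz": 0, "wx": 0, "wy": 0, "wz": 0, "claw": 1}

```text
clock: 8.88
tcp_pos: [0.5713, -0.1491, 0.0613]
orientation: [0.001, 0.672, 0.74, 0.0]
wrist_force: [0.7, -0.2, 0.8]
finger_gap: 0.0493
grip_force: 43.3
```

Request:
carry_out:
  moves:
    - {"tx": 0, "ty": 0.2, "tz": 0, "wx": 0, "wy": 0, "wz": 0, "claw": 1}
    - {"tx": 0, "ty": 0, "tz": 0, "wx": 0, "wy": 0, "wz": 0, "claw": 1}

```text
clock: 9.12
tcp_pos: [0.5712, -0.1472, 0.0613]
orientation: [0.001, 0.672, 0.74, -0.0]
wrist_force: [-0.2, -1.7, 1.7]
finger_gap: 0.0494
grip_force: 43.6
```

Request:
carry_out:
  moves:
    - {"tx": 0, "ty": 0, "tz": -0.1, "wx": 0, "wy": 0, "wz": 0, "claw": 1}
    - {"tx": 0, "ty": 0, "tz": 0, "wx": 0, "wy": 0, "wz": 0, "claw": 1}

```text
clock: 9.38
tcp_pos: [0.5712, -0.1474, 0.0612]
orientation: [0.001, 0.672, 0.74, 0.0]
wrist_force: [-1.7, -1.9, 8.9]
finger_gap: 0.049
grip_force: 44.3
```

Request:
carry_out:
  moves:
    - {"tx": 0, "ty": 0.15, "tz": 0, "wx": 0, "wy": 0, "wz": 0, "claw": 1}
    - {"tx": 0, "ty": 0, "tz": 0, "wx": 0, "wy": 0, "wz": 0, "claw": 1}

```text
clock: 9.62
tcp_pos: [0.5712, -0.1465, 0.0613]
orientation: [0.001, 0.672, 0.74, -0.001]
wrist_force: [-1.3, -2.7, 7.7]
finger_gap: 0.0493
grip_force: 44.4
```

Request:
carry_out:
  moves:
    - {"tx": 0, "ty": 0.2, "tz": 0.05, "wx": 0, "wy": 0, "wz": 0, "claw": 1}
    - {"tx": 0, "ty": 0, "tz": 0, "wx": 0, "wy": 0, "wz": 0, "claw": 1}

```text
clock: 9.88
tcp_pos: [0.5713, -0.145, 0.0613]
orientation: [0.002, 0.672, 0.74, -0.001]
wrist_force: [-1.9, -5.1, 5.9]
finger_gap: 0.0492
grip_force: 43.8
```

Request:
carry_out:
  moves:
    - {"tx": 0, "ty": -0.15, "tz": 0, "wx": 0, "wy": 0, "wz": 0, "claw": 1}
    - {"tx": 0, "ty": 0, "tz": 0, "wx": 0, "wy": 0, "wz": 0, "claw": -0.4}
    - {"tx": 0, "ty": 0, "tz": 0, "wx": 0, "wy": 0, "wz": 0, "claw": -1}
    - {"tx": 0, "ty": 0, "tz": 0, "wx": 0, "wy": 0, "wz": 0, "claw": -1}
    - {"tx": 0, "ty": 0, "tz": 4, "wx": 0, "wy": 0, "wz": 0, "claw": -1}
    - {"tx": 0, "ty": 0, "tz": 5.5, "wx": 0, "wy": 0, "wz": 0, "claw": -1}
    - {"tx": 0, "ty": -4, "tz": 4.5, "wx": 0, "wy": 0, "wz": 0, "claw": -1}
    - {"tx": 0, "ty": 0, "tz": 0, "wx": 0, "wy": 0, "wz": 0, "claw": -1}

```text
clock: 10.88
tcp_pos: [0.5732, -0.1878, 0.2045]
orientation: [0.004, 0.673, 0.74, 0.001]
wrist_force: [0.8, -0.1, -0.2]
finger_gap: 0.0855
grip_force: 0.0
```

```bash
cat > gap2.py <<'E'
from h import *
c=cam('wrist');cv2.imwrite('pics/w6.png',c['image']);np.save('w6.npy',c,allow_pickle=True);s=env.get_state()
print(s['clock'],s['tcp_pos'],s['orientation'],s['finger_gap'])
P=cloud(c);t=np.radians(5.6);U=np.array([np.cos(t),np.sin(t)]);V=np.array([-np.sin(t),np.cos(t)])
print('tcp U,V',s['tcp_pos'][:2]@U,s['tcp_pos'][:2]@V)
for nm,z0,z1,y0,y1 in(('tail',.088,.096,-.16,-.09),('mould',.083,.091,-.30,-.14),('spacer',.126,.137,-.2,-.1)):
    m=(P[...,2]>z0)&(P[...,2]<z1)&(P[...,1]>y0)&(P[...,1]<y1)&(abs(P[...,0]-.57)<.1)
    k,l,st,_=cv2.connectedComponentsWithStats(m.astype(np.uint8));i=1+np.argmax(st[1:,4])
    q=P[l==i];r=cv2.minAreaRect((q[:,:2]*1000).astype(np.float32));ce=np.array(r[0])/1000
    print(nm,'z',np.median(q[:,2]).round(4),'ctr UV',(ce@U).round(4),(ce@V).round(4),'V',np.percentile(q[:,:2]@V,[.5,99.5]).round(4),np.round(r[1],1),round(r[2],1))
E
python3 gap2.py
```

```text
10.925 [ 0.57180221 -0.18609256  0.20182903] [1.68107867e-03 6.72596007e-01 7.40007682e-01 6.45345797e-04] 0.08547683462598966
tcp U,V 0.5509137781403199 -0.24100253277123423
tail z 0.092 ctr UV 0.5537 -0.1804 V [-0.1955 -0.1652] [61.2 30.3] 5.4
mould z 0.0871 ctr UV 0.5534 -0.2575 V [-0.2945 -0.2202] [149.3  75.2] 5.3
spacer z 0.132 ctr UV 0.5531 -0.2014 V [-0.2074 -0.1953] [49.2 12. ] 5.1
```

View pics/w6.png

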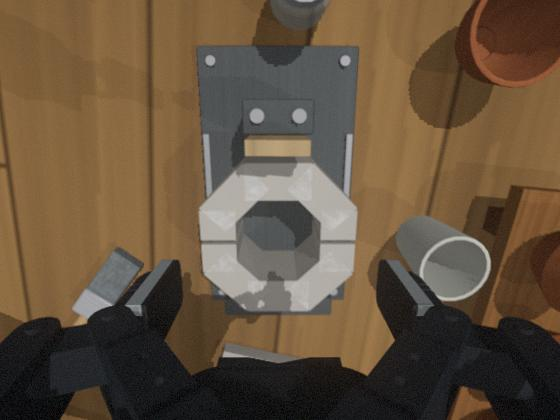

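The spacer stands upright against the tail block at (278,147), its top at z = 0.132, with a clear slot to the mould edge at row 158. Now I fetch the wedge.

Request:
carry_out:
  moves:
    - {"tx": -0.2, "ty": 5.8, "tz": 0, "wx": 0, "wy": 0, "wz": -0.033, "claw": -1}
    - {"tx": -0.3, "ty": 5.8, "tz": 0, "wx": 0, "wy": 0, "wz": -0.033, "claw": -1}
    - {"tx": -0.3, "ty": 5.8, "tz": 0, "wx": 0, "wy": 0, "wz": -0.033, "claw": -1}
    - {"tx": -0.3, "ty": 5.8, "tz": 0, "wx": 0, "wy": 0, "wz": -0.033, "claw": -1}
    - {"tx": -0.3, "ty": 5.8, "tz": 0, "wx": 0, "wy": 0, "wz": -0.033, "claw": -1}
    - {"tx": -0.2, "ty": 5.8, "tz": 0, "wx": 0, "wy": 0, "wz": -0.033, "claw": -1}
    - {"tx": -0.2, "ty": 5.8, "tz": 0, "wx": 0, "wy": 0, "wz": -0.033, "claw": -1}
    - {"tx": 0, "ty": 0, "tz": 0, "wx": 0, "wy": 0, "wz": 0, "claw": -1}

```text
clock: 11.92
tcp_pos: [0.5503, 0.2255, 0.1979]
orientation: [-0.001, 0.751, 0.661, -0.001]
wrist_force: [-0.7, -0.3, -0.1]
finger_gap: 0.0855
grip_force: 0.0
```

```bash
python3 rk.py | grep -v top' '
```

```text
11.975 [0.55067594 0.22338034 0.19810798] [-0.00086524  0.75125529  0.66000898 -0.00170108] [ 14.  20.   7.  76.   0. 112.]
```

```bash
python3 rk.py | grep -v '^top'
```

```text
12.025 [0.55114618 0.22192474 0.19843881] [-6.54512947e-04  7.51993886e-01  6.59167846e-01 -1.58640993e-03] [ 14.  20.   7.  76.  -0. 112.]
w3 [237, 106, 68, 40, 2617] ztop 0.1282 ((553.2220458984375, 281.8460388183594), (27.66883659362793, 49.54925537109375), 82.50479125976562)
w3 [239, 179, 63, 21, 1301] ztop 0.1284 ((546.2030639648438, 232.57554626464844), (12.794961929321289, 48.77206039428711), 81.76400756835938)
w3 [240, 234, 60, 25, 1374] ztop 0.1282 ((539.0302734375, 183.28765869140625), (12.978517532348633, 48.845680236816406), 82.09343719482422)
```

Request:
carry_out:
  moves:
    - {"tx": 0.2, "ty": 6, "tz": 0, "wx": 0, "wy": 0, "wz": -0.005, "claw": -1}
    - {"tx": 0, "ty": 0, "tz": -5.2, "wx": 0, "wy": 0, "wz": 0, "claw": -1}
    - {"tx": 0, "ty": 0, "tz": -5, "wx": 0, "wy": 0, "wz": 0, "claw": -1}
    - {"tx": 0, "ty": 0, "tz": -5, "wx": 0, "wy": 0, "wz": 0, "claw": -1}
    - {"tx": 0, "ty": 0, "tz": 0, "wx": 0, "wy": 0, "wz": 0, "claw": -1}

```text
clock: 12.65
tcp_pos: [0.5505, 0.278, 0.0435]
orientation: [-0.002, 0.755, 0.655, -0.005]
wrist_force: [0.3, -0.3, -0.0]
finger_gap: 0.0858
grip_force: 0.0
```

Request:
carry_out:
  moves:
    - {"tx": 0, "ty": 0, "tz": 0, "wx": 0, "wy": 0, "wz": 0, "claw": 1}
    - {"tx": 0, "ty": 0, "tz": 0, "wx": 0, "wy": 0, "wz": 0, "claw": 1}
    - {"tx": 0, "ty": 0, "tz": 0, "wx": 0, "wy": 0, "wz": 0, "claw": 1}
    - {"tx": 0, "ty": 0, "tz": 0, "wx": 0, "wy": 0, "wz": 0, "claw": 1}
  newtons: 90

```text
clock: 13.15
tcp_pos: [0.5563, 0.2816, 0.0514]
orientation: [0.001, 0.755, 0.656, 0.002]
wrist_force: [-0.5, -0.6, 6.6]
finger_gap: 0.0495
grip_force: 91.6
```

Request:
carry_out:
  moves:
    - {"tx": 0, "ty": 0, "tz": 3, "wx": 0, "wy": 0, "wz": 0, "claw": 1}
    - {"tx": 0, "ty": 0, "tz": 6, "wx": 0, "wy": 0, "wz": 0, "claw": 1}
    - {"tx": 0, "ty": 0, "tz": 6, "wx": 0, "wy": 0, "wz": 0, "claw": 1}
    - {"tx": 0.2, "ty": -3, "tz": 0, "wx": 0, "wy": 0, "wz": 0.03, "claw": 1}
    - {"tx": 0.2, "ty": -5, "tz": 0, "wx": 0, "wy": 0, "wz": 0.03, "claw": 1}
    - {"tx": 0.2, "ty": -5, "tz": 0, "wx": 0, "wy": 0, "wz": 0.03, "claw": 1}
    - {"tx": 0.2, "ty": -5, "tz": 0, "wx": 0, "wy": 0, "wz": 0.03, "claw": 1}
    - {"tx": 0.2, "ty": -5, "tz": 0, "wx": 0, "wy": 0, "wz": 0.03, "claw": 1}

```text
clock: 14.15
tcp_pos: [0.5654, 0.0496, 0.2001]
orientation: [0.001, 0.703, 0.711, 0.001]
wrist_force: [0.1, 1.0, -1.2]
finger_gap: 0.049
grip_force: 95.3
```

Request:
carry_out:
  moves:
    - {"tx": 0.2, "ty": -5, "tz": 0, "wx": 0, "wy": 0, "wz": 0.03, "claw": 1}
    - {"tx": 0.2, "ty": -5, "tz": 0, "wx": 0, "wy": 0, "wz": 0.03, "claw": 1}
    - {"tx": 0.2, "ty": -5, "tz": 0, "wx": 0, "wy": 0, "wz": 0.02, "claw": 1}
    - {"tx": 0, "ty": -5, "tz": 0, "wx": 0, "wy": 0, "wz": 0, "claw": 1}
    - {"tx": 0, "ty": -4, "tz": 0, "wx": 0, "wy": 0, "wz": 0, "claw": 1}
    - {"tx": 0, "ty": 0, "tz": 0, "wx": 0, "wy": 0, "wz": 0, "claw": 1}
    - {"tx": 0, "ty": 0, "tz": 0, "wx": 0, "wy": 0, "wz": 0, "claw": 1}

```text
clock: 15.02
tcp_pos: [0.5709, -0.1887, 0.1993]
orientation: [0.001, 0.674, 0.738, 0.0]
wrist_force: [0.0, 0.1, -1.3]
finger_gap: 0.0492
grip_force: 95.3
```

```bash
cat >> gap2.py <<'E'
g=P[200:330,200:360].reshape(-1,3);g=g[(g[:,2]>.14)&(g[:,2]<.30)]
print('held zmin',np.percentile(g[:,2],.2).round(4))
for z in np.arange(g[:,2].min()+.006,.27,.014):
    q=g[abs(g[:,2]-z)<.006]
    if len(q)>20: print(z.round(3),len(q),'U',np.percentile(q[:,:2]@U,[1,99]).round(4),'V',np.percentile(q[:,:2]@V,[50,95]).round(4))
E
python3 gap2.py
```

```text
15.075 [ 0.57093777 -0.18811799  0.19916031] [4.43868775e-04 6.73976274e-01 7.38752787e-01 3.25029939e-04] 0.0494739309362734
tcp U,V 0.5498558135852393 -0.24293393857917905
tail z 0.092 ctr UV 0.5537 -0.1801 V [-0.1954 -0.1648] [61.3 30.6] 5.2
mould z 0.087 ctr UV 0.5534 -0.2574 V [-0.2944 -0.2201] [149.5  75.1] 5.0
spacer z 0.132 ctr UV 0.5531 -0.2012 V [-0.2072 -0.1951] [49.5 12.1] 5.1
held zmin 0.1835
0.188 482 U [0.5237 0.5722] V [-0.2274 -0.2271]
0.202 606 U [0.5241 0.5728] V [-0.2278 -0.2274]
0.216 750 U [0.5248 0.5732] V [-0.2282 -0.2278]
0.23 957 U [0.5253 0.5735] V [-0.2287 -0.2282]
0.244 1418 U [0.5201 0.5839] V [-0.2291 -0.2287]
0.258 1940 U [0.5205 0.5816] V [-0.2296 -0.2291]
```

View pics/w6.png

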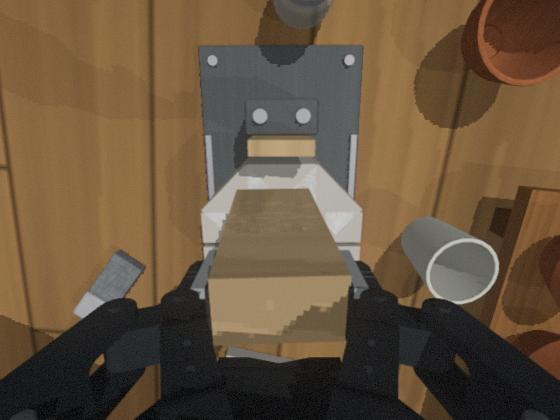

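The wedge is held upright at about (280,260) with a tilt of 0.03 rad. The spacer is at (281,147) and the slot lies just below it at rows 155–160. I'll correct the tilt, align and lower.

Request:
carry_out:
  moves:
    - {"tx": 0.3, "ty": 1.9, "tz": 0, "wx": -0.03, "wy": 0, "wz": 0, "claw": 1}
    - {"tx": 0, "ty": 0, "tz": 0, "wx": 0, "wy": 0, "wz": 0, "claw": 1}
    - {"tx": 0, "ty": 0, "tz": -2, "wx": 0, "wy": 0, "wz": 0, "claw": 1}
    - {"tx": 0, "ty": 0, "tz": 0, "wx": 0, "wy": 0, "wz": 0, "claw": 1}

```text
clock: 15.58
tcp_pos: [0.5728, -0.1687, 0.1772]
orientation: [0.009, 0.674, 0.739, -0.011]
wrist_force: [0.4, 0.2, 0.1]
finger_gap: 0.0492
grip_force: 95.3
```

```bash
python3 - <<'E'
import re
s=open('gap2.py').read().replace("P[200:330,200:360]","P[100:330,220:350]").replace("g[:,2]>.14","g[:,2]>.136")
open('gap3.py','w').write(s)
E
python3 gap3.py
```

```text
15.625 [ 0.57331009 -0.16918299  0.17812502] [ 0.0094897   0.67379554  0.73877119 -0.0112538 ] 0.048933444207353884
tcp U,V 0.554064546385349 -0.22432080666215842
tail z 0.092 ctr UV 0.5536 -0.1802 V [-0.1954 -0.1647] [61.4 31.1] 5.3
mould z 0.0871 ctr UV 0.5826 -0.2402 V [-0.2859 -0.2199] [ 35.8 124.7] 62.7
spacer z 0.132 ctr UV 0.553 -0.2013 V [-0.2074 -0.195 ] [49.5 12.7] 5.0
held zmin 0.1373
0.142 349 U [0.5265 0.5748] V [-0.2079 -0.2076]
0.156 422 U [0.527  0.5753] V [-0.2079 -0.2077]
0.17 512 U [0.5276 0.5762] V [-0.208  -0.2077]
0.184 643 U [0.5283 0.5768] V [-0.208  -0.2077]
0.198 817 U [0.529  0.5775] V [-0.208  -0.2077]
0.212 1035 U [0.5294 0.5779] V [-0.2081 -0.2077]
0.226 1434 U [0.5304 0.5848] V [-0.2082 -0.2077]
0.24 1781 U [0.5328 0.5823] V [-0.2082 -0.2077]
0.254 7824 U [0.5346 0.5798] V [-0.2172 -0.2081]
```

Request:
carry_out:
  moves:
    - {"tx": 0, "ty": -0.15, "tz": 0, "wx": 0, "wy": 0, "wz": 0, "claw": 1}
    - {"tx": 0, "ty": 0, "tz": -2, "wx": 0, "wy": 0, "wz": 0, "claw": 1}
    - {"tx": 0, "ty": 0, "tz": -2, "wx": 0, "wy": 0, "wz": 0, "claw": 1}
    - {"tx": 0, "ty": 0, "tz": -1.5, "wx": 0, "wy": 0, "wz": 0, "claw": 1}
    - {"tx": 0, "ty": 0, "tz": 0, "wx": 0, "wy": 0, "wz": 0, "claw": 1}

```text
clock: 16.25
tcp_pos: [0.5731, -0.1712, 0.1224]
orientation: [0.009, 0.674, 0.738, -0.011]
wrist_force: [-0.7, -0.0, -0.0]
finger_gap: 0.0494
grip_force: 95.3
```

Request:
carry_out:
  moves:
    - {"tx": 0, "ty": 0, "tz": -1, "wx": 0, "wy": 0, "wz": 0, "claw": 1}
    - {"tx": 0, "ty": 0, "tz": 0, "wx": 0, "wy": 0, "wz": 0, "claw": 1}

```text
clock: 16.5
tcp_pos: [0.5736, -0.1712, 0.113]
orientation: [0.01, 0.674, 0.738, -0.011]
wrist_force: [0.5, -0.8, -1.9]
finger_gap: 0.0496
grip_force: 95.3
```

Request:
carry_out:
  moves:
    - {"tx": 0, "ty": 0, "tz": -0.7, "wx": 0, "wy": 0, "wz": 0, "claw": 1}
    - {"tx": 0, "ty": 0, "tz": 0, "wx": 0, "wy": 0, "wz": 0, "claw": 1}

```text
clock: 16.75
tcp_pos: [0.5737, -0.1706, 0.1059]
orientation: [0.01, 0.674, 0.739, -0.011]
wrist_force: [0.5, 2.6, -0.8]
finger_gap: 0.0491
grip_force: 95.3
```

Request:
carry_out:
  moves:
    - {"tx": 0, "ty": 0, "tz": -0.7, "wx": 0, "wy": 0, "wz": 0, "claw": 1}
    - {"tx": 0, "ty": 0, "tz": 0, "wx": 0, "wy": 0, "wz": 0, "claw": 1}

```text
clock: 17.0
tcp_pos: [0.5738, -0.1702, 0.0988]
orientation: [0.01, 0.674, 0.739, -0.01]
wrist_force: [1.2, 4.5, -0.5]
finger_gap: 0.0489
grip_force: 95.4
```

Request:
carry_out:
  moves:
    - {"tx": 0, "ty": 0, "tz": -0.5, "wx": 0, "wy": 0, "wz": 0, "claw": 1}
    - {"tx": 0, "ty": 0, "tz": 0, "wx": 0, "wy": 0, "wz": 0, "claw": 1}

```text
clock: 17.25
tcp_pos: [0.5739, -0.1698, 0.0941]
orientation: [0.009, 0.674, 0.739, -0.01]
wrist_force: [0.4, 6.7, 1.4]
finger_gap: 0.0489
grip_force: 95.7
```

Request:
carry_out:
  moves:
    - {"tx": 0, "ty": 0.15, "tz": -0.4, "wx": 0, "wy": 0, "wz": 0, "claw": 1}
    - {"tx": 0, "ty": 0, "tz": 0, "wx": 0, "wy": 0, "wz": 0, "claw": 1}

```text
clock: 17.5
tcp_pos: [0.5739, -0.1684, 0.0903]
orientation: [0.01, 0.674, 0.739, -0.01]
wrist_force: [-0.2, 6.4, 2.8]
finger_gap: 0.0495
grip_force: 95.7
```

Request:
carry_out:
  moves:
    - {"tx": 0, "ty": 0, "tz": -0.4, "wx": 0, "wy": 0, "wz": 0, "claw": 1}
    - {"tx": 0, "ty": 0, "tz": 0, "wx": 0, "wy": 0, "wz": 0, "claw": 1}

```text
clock: 17.75
tcp_pos: [0.5742, -0.1684, 0.0868]
orientation: [0.01, 0.674, 0.739, -0.01]
wrist_force: [-0.7, 7.0, 4.4]
finger_gap: 0.0492
grip_force: 95.9
```

Request:
carry_out:
  moves:
    - {"tx": 0, "ty": 0.1, "tz": -0.4, "wx": 0, "wy": 0, "wz": 0, "claw": 1}
    - {"tx": 0, "ty": 0, "tz": 0, "wx": 0, "wy": 0, "wz": 0, "claw": 1}

```text
clock: 18.0
tcp_pos: [0.5746, -0.1676, 0.0844]
orientation: [0.011, 0.674, 0.739, -0.01]
wrist_force: [-3.0, 8.7, 13.1]
finger_gap: 0.049
grip_force: 96.8
```

Request:
carry_out:
  moves:
    - {"tx": 0, "ty": 0, "tz": -0.4, "wx": 0, "wy": 0, "wz": 0, "claw": 1}
    - {"tx": 0, "ty": 0, "tz": 0, "wx": 0, "wy": 0, "wz": 0, "claw": 1}

```text
clock: 18.25
tcp_pos: [0.5749, -0.1674, 0.0836]
orientation: [0.012, 0.674, 0.739, -0.009]
wrist_force: [-7.6, 12.8, 30.3]
finger_gap: 0.0491
grip_force: 99.2
```

```bash
cat > chk.py <<'E'
from h import *
for n in('wrist','top'):
    c=cam(n);np.save('z'+n+'.npy',c,allow_pickle=True);P=cloud(c)
    t=np.radians(5.3);U=np.array([np.cos(t),np.sin(t)]);V=np.array([-np.sin(t),np.cos(t)])
    for nm,z0,z1,y0,y1 in(('tail',.088,.096,-.16,-.09),('mould',.083,.091,-.34,-.14)):
        m=(P[...,2]>z0)&(P[...,2]<z1)&(P[...,1]>y0)&(P[...,1]<y1)&(abs(P[...,0]-.57)<.1)
        q=P[m]
        if len(q)>30: print(n,nm,len(q),'V',np.percentile(q[:,:2]@V,[.3,99.7]).round(4))
cv2.imwrite('pics/z.png',np.hstack([cv2.resize(np.load('zwrist.npy',allow_pickle=True).item()['image'],(400,300)),cv2.resize(c['image'][150:260,260:410],(400,300))]))
E
python3 chk.py
```

```text
wrist tail 6544 V [-0.1919 -0.1615]
wrist mould 594 V [-0.3075 -0.1905]
top mould 603 V [-0.3722 -0.2873]
```

View pics/z.png

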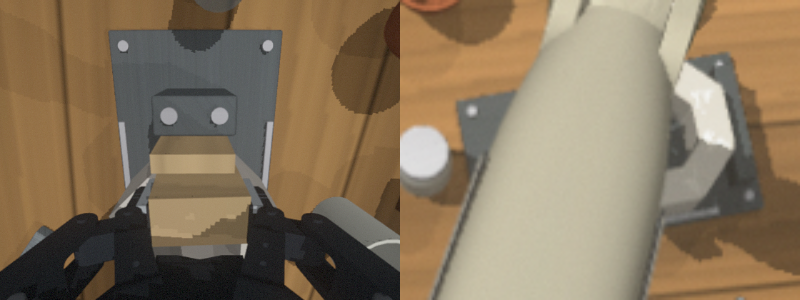

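The wedge is in the slot in front of the spacer (left crop, wedge head at (200,215), spacer top at (192,160)). The arm hides the seam from the top camera. The reaction force rose sharply. I'll check the mould's shift from its diagonal facets.

Request:
carry_out:
  moves:
    - {"tx": 0, "ty": 0.1, "tz": 0, "wx": 0, "wy": 0, "wz": 0, "claw": 1}
    - {"tx": 0, "ty": 0, "tz": 0, "wx": 0, "wy": 0, "wz": 0, "claw": 1}

```text
clock: 18.6
tcp_pos: [0.5749, -0.1673, 0.0835]
orientation: [0.012, 0.674, 0.739, -0.01]
wrist_force: [-7.9, 9.3, 28.5]
finger_gap: 0.0491
grip_force: 98.9
```

```bash
python3 - <<'E'
from h import *
np.save('zwrist.npy',cam('wrist'),allow_pickle=True);np.save('zside.npy',cam('side'),allow_pickle=True)
t=np.radians(5.3);U=np.array([np.cos(t),np.sin(t)]);V=np.array([-np.sin(t),np.cos(t)])
for n in('w2','w5','zwrist','side','zside'):
    c=np.load(n+'.npy',allow_pickle=True).item();P=cloud(c);u=P[...,:2]@U;v=P[...,:2]@V
    m=(abs(P[...,2]-.087)<.0025)&(v<-.21)&(v>-.40)&(abs(u-.5545)<.085)
    o=[]
    for s in(1,-1):
        k=m&(s*(u-.5545)>.036)&(s*(u-.5545)<.072)
        o.append((int(k.sum()),np.round(np.percentile(v[k]+s*(u[k]-.5545),[95,99]),4) if k.sum()>20 else None))
    print(n,o)
    k=m&(abs(u-.5545)<.02);print('   near facet',np.percentile(v[k],[99]).round(4) if k.sum()>20 else None)
E
```

```text
w2 [(2211, array([-0.19  , -0.1864])), (2168, array([-0.1901, -0.1866]))]
   near facet [-0.2178]
w5 [(2064, array([-0.1877, -0.1858])), (1766, array([-0.1879, -0.1862]))]
   near facet [-0.2175]
zwrist [(144, array([-0.2475, -0.1894])), (298, array([-0.1892, -0.189 ]))]
   near facet None
side [(160, array([-0.189 , -0.1863])), (176, array([-0.1817, -0.1785]))]
   near facet [-0.2126]
zside [(88, array([-0.1913, -0.1901])), (171, array([-0.1846, -0.1819]))]
   near facet None
```

Request:
carry_out:
  moves:
    - {"tx": 0, "ty": 0.1, "tz": -0.3, "wx": 0, "wy": 0, "wz": 0, "claw": 1}
    - {"tx": 0, "ty": 0, "tz": 0, "wx": 0, "wy": 0, "wz": 0, "claw": 1}
  newtons: 120

```text
clock: 18.95
tcp_pos: [0.5751, -0.1672, 0.0829]
orientation: [0.014, 0.674, 0.739, -0.01]
wrist_force: [-12.2, 8.7, 42.4]
finger_gap: 0.0492
grip_force: 122.0
```

```bash
python3 - <<'E'
from h import *
np.save('zwrist.npy',cam('wrist'),allow_pickle=True);np.save('zside.npy',cam('side'),allow_pickle=True)
s=env.get_state();print(s['wrist_force'],s['tcp_pos'])
t=np.radians(5.3);U=np.array([np.cos(t),np.sin(t)]);V=np.array([-np.sin(t),np.cos(t)])
c=np.load('w2.npy',allow_pickle=True).item();P=cloud(c)
for col in(232,238,336,342):
    print('w2',col,[(round(float(P[r,col,:2]@V)*1000,1),round(float(P[r,col,2])*1000),int(c['image'][r,col].mean())) for r in range(206,219)])
for n in('w2','w5','zwrist','side','zside'):
    c=np.load(n+'.npy',allow_pickle=True).item();P=cloud(c);u=P[...,:2]@U;v=P[...,:2]@V
    m=(abs(P[...,2]-.087)<.0025)&(v<-.21)&(v>-.40)
    for sg in(1,-1):
        k=m&(sg*(u-.5545)>.036)&(sg*(u-.5545)<.072)
        q=v[k]+sg*(u[k]-.5545);q=q[q>-.2]
        # upper facet line: median of edge per-u bin
        b=[q2.max() for q2 in [ (v[k]+sg*(u[k]-.5545))[abs(sg*(u[k]-.5545)-x)<.002] for x in np.arange(.038,.072,.003)] if len(q2)>2]
        print(n,sg,np.round(np.median(b),4) if b else None,len(b))
E
```

```text
[-13.00001329   9.08336619  41.98829888] [ 0.57511649 -0.16720076  0.0829546 ]
w2 232 [(-286.6, 87, 177), (-287.8, 88, 175), (-289.1, 88, 178), (-290.7, 87, 179), (-291.8, 87, 148), (-294.7, 82, 76), (-296.9, 80, 100), (-296.9, 84, 139), (-297.0, 88, 169), (-298.4, 88, 177), (-300.0, 87, 175), (-301.3, 87, 176), (-302.6, 87, 175)]
w2 238 [(-286.9, 86, 177), (-287.6, 88, 178), (-288.8, 88, 176), (-290.5, 87, 179), (-291.6, 88, 150), (-295.1, 81, 90), (-296.6, 80, 117), (-296.8, 84, 140), (-297.4, 86, 171), (-298.3, 87, 176), (-300.4, 85, 178), (-301.2, 87, 178), (-302.7, 86, 177)]
w2 336 [(-286.0, 85, 177), (-286.9, 87, 174), (-288.1, 87, 177), (-289.1, 88, 174), (-290.9, 86, 170), (-292.2, 87, 130), (-295.1, 82, 91), (-296.6, 81, 115), (-296.1, 87, 149), (-296.9, 88, 175), (-298.6, 87, 176), (-299.4, 89, 176), (-301.5, 86, 175)]
w2 342 [(-285.3, 88, 174), (-286.4, 88, 176), (-288.1, 87, 175), (-289.2, 88, 177), (-290.1, 89, 174), (-291.8, 88, 149), (-296.1, 78, 105), (-296.6, 81, 111), (-296.5, 85, 148), (-297.6, 86, 171), (-298.8, 86, 179), (-299.9, 87, 173), (-301.1, 87, 174)]
w2 1 -0.1859 12
w2 -1 -0.1865 12
w5 1 -0.1855 12
w5 -1 -0.1861 12
zwrist 1 -0.2453 3
zwrist -1 -0.1891 12
side 1 -0.188 12
side -1 -0.1805 12
zside 1 -0.1907 12
zside -1 -0.1815 12
```

Request:
carry_out:
  moves:
    - {"tx": 0, "ty": 0.2, "tz": 0, "wx": 0, "wy": 0, "wz": 0, "claw": 1}
    - {"tx": 0, "ty": 0, "tz": 0, "wx": 0, "wy": 0, "wz": 0, "claw": 1}
    - {"tx": 0, "ty": 0, "tz": 0, "wx": 0, "wy": 0, "wz": 0, "claw": 1}
    - {"tx": 0, "ty": 0, "tz": 0, "wx": 0, "wy": 0, "wz": 0, "claw": 1}
    - {"tx": 0, "ty": 0, "tz": 0, "wx": 0, "wy": 0, "wz": 0, "claw": 1}

```text
clock: 19.68
tcp_pos: [0.5751, -0.1673, 0.0829]
orientation: [0.015, 0.674, 0.738, -0.012]
wrist_force: [-13.0, 2.9, 41.2]
finger_gap: 0.0488
grip_force: 121.8
```

```bash
python3 - <<'E'
from h import *
c=cam('wrist');P=cloud(c);s=env.get_state();print(s['wrist_force'],s['tcp_pos'],s['grip_force'],abs(s['qvel']).max())
t=np.radians(5.3);U=np.array([np.cos(t),np.sin(t)]);V=np.array([-np.sin(t),np.cos(t)])
z5=np.load('w5.npy',allow_pickle=True).item();P5=cloud(z5)
for n,Q in(('w5',P5),('now',P)):
    u=Q[...,:2]@U;v=Q[...,:2]@V
    k=(abs(Q[...,2]-.092)<.003)&(v>-.2)&(v<-.15)&(abs(u-.5545)<.028)
    far=[v[k&(abs(u-x)<.002)].max() for x in np.arange(.53,.578,.004)]
    m=(abs(Q[...,2]-.087)<.0025)&(v<-.21)
    fac=[(v+abs(u-.5545))[m&(abs(u-.5545+x)<.002)].max() for x in np.arange(.04,.072,.003)]
    print(n,'tail far',np.median(far).round(4),'facet',np.median(fac).round(4),'diff',(np.median(far)-np.median(fac)).round(4))
k=(P[...,2]>.145)&(P[...,2]<.175)&(abs(P[...,0]-.572)<.02)
q=P[k];print('wedge top z',np.percentile(q[:,2],[5,50,95]).round(4))
k=(P[...,2]>.125)&(P[...,2]<.14)&(abs(P[...,0]-.572)<.02)
q=P[k];print('spacer top',np.median(q[:,2]).round(4),np.percentile(q[:,:2]@V,[1,99]).round(4))
E
```

```text
[-12.63913402   3.05070283  40.87172907] [ 0.57508507 -0.16730372  0.08293948] 121.82300481945276 0.001907758062879352
w5 tail far -0.1623 facet -0.186 diff 0.0237
now tail far -0.1616 facet -0.189 diff 0.0274
wedge top z [0.1486 0.1594 0.1606]
spacer top 0.1321 [-0.204  -0.1912]
```

```bash
python3 -c "
from workcell import env
print(env.hand_in())"
```

```text
the job is handed in; nothing more can be done
None
```

I handed in the job with one spacer on the bed against the tail block and the wedge jammed beside it, still gripped (41 N down, 120 N grip). The sliding half measured about 3.7 mm of an estimated 4.3 mm closed, within the 2 mm allowed; the seam itself was hidden by the arm, and the hand-in returned no verdict.

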